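Draw out the telescoping torch arm and hold it at its second stop

ROBOT

A 7-joint arm with a two-finger parallel gripper is mounted at the origin on a cart in front of the work surface, level with it; the furniture and walls round the work are solid. World frame = base frame: x ahead of the robot, y to its left, z up, the work surface at z = 0. Lengths are in m, angles in rad, forces in N, time in s.
With the tool pointing down it reaches from about 0.425 to 0.825 m from the base axis. Payload 3.6 kg.
Tool frame: the origin (TCP) lies at the very end of the fingers, on their centre line; the grasp point (between the pads) lies 19 mm behind it; z points along the fingers, y is the line along which they close (so a half turn about z gives the same grasp; the last joint's range is limited). The gripper opens to 93 mm and grips with 3 to 60 N. Pads are 15 mm wide; open, the fingers measure 128 mm over their backs; the gripper's body (75 mm by 188 mm) begins 65 mm behind the grasp point.
Start: joints at [1.288, 0.615, -0.013, 1.423, 0.008, 1.103, -0.04], TCP at [0.165, -0.629, 0.219] pointing down, gripper open.
Joint ranges: [-3.12, 3.12], [-0.3, 2.06], [-1.34, 1.32], [0.26, 2.42], [-1.36, 4.5], [0.01, 1.98], [-2.84, 2.84]. Speed limits (rad/s): [2.79, 2.79, 3.14, 3.14, 3.14, 3.14, 3.14].

INTERFACE

Orientations are given as a unit quaternion [w, x, y, z].
In Python, from workcell import robot, capture, camera_info gives the robot as it stands.
- The arm moves only by the shell command python3 -m crank 'ROWS' [FORCE]. ROWS is a JSON object of lists of equal length, an entry for each row: "turn": the turn, a rotation vector about the tool's x, y, z in degrees, a list of three; "linear": the shift along the tool's x, y, z in cm, a list of three; "jaw": the opening, from 0 (shut) to 1 (fully open). A call has 1 to 10 rows; each row is the pose to reach, as a shift and turn from the pose commanded when the call began, along the tool's axes at that moment; what a row does not reach only later rows make up. A row lasts 1/8 s, in which the tool goes at most 62.5 mm and 10.7 degrees, less where a joint would pass 70% of its speed; a pose out of reach is approached as far as the arm can. A call with a gripper value outside its range is refused whole. The fingers move at their own pace and stop on an object; FORCE is the grip in N (left out, the last holds). Time passes only in rows, so rows that repeat a pose let the fingers close. It gives the time, the measured TCP pose, the force, the opening and the grip force at its end, in the units of the state.
- robot.read_state(): the state, without advancing time (a new reading comes with each control period).
- capture(name): name is "scene" or "top" or "wrist"; returns the picture (420x560x3 uint8, red, green, blue); there is no depth.
- camera_info(name): a dict with "fx", "fy", "cx", "cy" (pixels), "k1" (the pictures are not rectified: a ray, as slopes to the right and down, at radius r is drawn at 1 + k1 r^2 times it, then the intrinsics apply), "eye" and "rotation" of the camera in the world; the wrist camera has in their place "hand_eye" (4x4, takes a point from camera to tool coordinates, whose origin is the TCP and whose axes are the flange's). Camera axes: x right, y down, z forward; pixel columns grow to the right and rows downward; lengths in m; the calibration is good to about 2 mm. A picture is of the moment at which its call begins: read the wrist's pose just before it. camera_info takes no time and is no camera call.
- robot.job_done(): hands the job in; it is judged then, once.
The state is a dict: "time_s": time; "qpos": joint angles; "joint_velocities": joint speeds; "joint_torque": joint torques, N m; "position": TCP position; "orientation": TCP orientation; "wrist_force": force on the tool from outside, world axes, zero at the start; "wrist_torque": the same for the moment, N m; "grip_width": opening from 0.0 (shut) to 1.0 (fully open); "finger_force": force on a finger pad.
Only numpy, scipy, OpenCV 4.12 (cv2) and the standard library are available. Lean on these libraries where they do the work, as an engineer would, in place of code of your own. Each camera call takes 0.05 s, during which the arm holds its last target. There are 200 camera calls.

TASK

The torch on the bench stand is needed at full reach. Free its sliding arm by turning the wing knob on top of the stand about a quarter turn counter-clockwise (seen from above) to its open end; then take the black grip so that you squeeze in the release button on its side, and pull the arm straight out, past the first stop, all the way to the second stop. A spring draws the arm back, so finish while still holding the grip there at full reach; do not disturb the spanner, bolt and tape measure lying around the stand.

Things in the scene. Friction and masses are not known exactly. Their poses are not given: they have to be found in the camera images.
- torch_stand: Stand fixed to the bench: base plate 90 x 250 x 8 mm, level square aluminium tube 36 x 36 mm, axis 75 mm above the bench, black 44 mm clamp collar at its front end. Origin: on the bench, under the knob's axis (middle of the collar). The arm extends along the stand's own -y; the tube runs back 220 mm along +y. In front of the collar only arm (22 mm square), grip and torch, nothing under them.
- knob_grip (a point): Centre of the wing knob's wing on the vertical knob axis, 129 mm above the bench. The wing is an upright black slab 12 mm thick (own x), 42 mm long (own y), 111 to 141 mm above the bench, on a 12 mm stem; collar top 97 mm, a steel bush 22 mm wide up to 101 mm. Axes turn with the knob; at knob angle 0 they equal the stand's, so the wing lies along the tube.
- clamp_knob (a joint): Angle of the wing knob (rad), growing counter-clockwise seen from above. 0 to 0.3: clamped, as found; 1.57: hard stop, fully open. Stiff (about 0.06 N m), stays where it is left. The arm is locked below about 1.0.
- pull_grip (a point): Black grip block on the arm between collar and torch. Origin at its centre, 75 mm above the bench, at home 105 mm from the knob axis along the stand's -y; axes parallel to the stand's. 30 mm wide (x), 40 mm high; held between two flanges 36 mm wide, 46 mm high, inner faces 22 mm either side of the centre along y. Release button on its -x side. Moves only along the stand's -y, with the arm.
- button_face (a point): Middle of the outer face of the release button, a grey pad 34 mm long (y), 26 mm high, in the middle of the grip's -x side; 23 mm from the grip's centre when out, 17 mm when fully in (2 mm proud of the block). Axes as the grip's.
- release_button (a joint): Travel of the release button (m): 0 out, 0.006 fully in. Pressed towards the grip's +x by closing the fingers across the grip; its spring resists with 3 N at first, 7 N fully in. The arm's latch is free while it is in 4 mm or more. Let go, it springs out and latches the arm at home or at the first stop.
- telescope (a joint): How far the arm is drawn out (m): 0 home (as found), 0.06 first stop (the latch catches here if the button is out), 0.12 second stop, a hard end where no latch holds it. A spring draws the arm back with 2.4 N at home, 3.8 N at the second stop. The torch (100 mm long, 37 mm thick) is at the arm's end, its front end 169 mm beyond the grip's centre.
- spanner_1: Combination spanner lying flat, 183 x 26 x 8 mm, a bystander. Origin under its middle.
- bolt: Steel bolt standing on its head, 27 mm wide, 60 mm high, a bystander. Origin under its middle.
- tape_measure: Pocket tape measure standing, 35 x 74 x 63 mm, a bystander. Origin under its middle.

How it is judged:
By the outcome, as a careful person would: the job done as asked, in the order asked, and still so for the second after the job is handed in, while the arm keeps its last pose, push and grip.
It also fails if it takes over 48 s, if anything falls off the work surface, if the arm or the gripper's body presses on something with over 40 N, if the wrist force passes 120 N, or if a joint passes its speed limit or range.

## Working session

There is one attempt and no reset: what is moved stays moved. The work goes in short steps, Python scripts to look and compute and a shell command to move; the robot and the scene stay as the last step left them, time stands still between calls to the robot, and variables do not carry over. Pictures are saved under pics/ and viewed, at most 10 in all, crops included, and the job is handed in when it is done.

```bash
ls; mkdir -p pics
python3 - <<'E'
from workcell import robot,capture,camera_info
import cv2
for n in ("scene","top"):
    cv2.imwrite(f"pics/{n}0.png",cv2.cvtColor(capture(n),cv2.COLOR_RGB2BGR)); print(n,camera_info(n))
print(camera_info("wrist")); s=robot.read_state(); print(s)
E
```

```text
pics
scene {'fx': 501.33378270369843, 'fy': 501.33378270369843, 'cx': 273.9761383539677, 'cy': 205.8716582081242, 'k1': -0.06977826572803628, 'eye': array([0.03969775, 0.54446848, 0.73021331]), 'rotation': array([ 0.17989815, -0.43167174,  0.81292707, -0.34705295])}
top {'fx': 531.9842786683765, 'fy': 531.9842786683765, 'cx': 274.9002314422438, 'cy': 215.78258806469537, 'k1': -0.12349772029276548, 'eye': array([0.47031945, 0.16401898, 1.06721878]), 'rotation': array([-0.05296494,  0.71263143, -0.69862835,  0.03563123])}
{'fx': 314.4652157653602, 'fy': 314.4652157653602, 'cx': 278.17031365195, 'cy': 211.73958850502834, 'k1': 0.009871635259191859, 'hand_eye': array([[ 7.42603070e-04, -9.53574597e-01, -3.01156000e-01,
         8.35673425e-02],
       [ 9.99999712e-01,  7.54744826e-04,  7.60315673e-05,
        -1.72090525e-04],
       [ 1.54794162e-04, -3.01155970e-01,  9.53574883e-01,
        -1.66411328e-01],
       [ 0.00000000e+00,  0.00000000e+00,  0.00000000e+00,
         1.00000000e+00]])}
{'time_s': 0.1, 'qpos': array([ 1.28750362,  0.61578806, -0.0126184 ,  1.42470105,  0.00808549,
        1.10340138, -0.04036596]), 'joint_velocities': array([ 0.00022066, -0.00270009, -0.00077998, -0.00396313,  0.00064221,
       -0.00157398, -0.00130029]), 'joint_torque': array([ 1.69076084e-03, -4.60039186e+01,  2.10382235e-01, -1.66244727e+01,
       -6.11193781e-02,  1.69323297e-02,  9.03021419e-05]), 'position': array([ 0.16492657, -0.62800838,  0.21763182]), 'orientation': array([-1.11400929e-03,  9.91761846e-01,  1.28090505e-01, -1.50185002e-04]), 'wrist_force': array([-0.52777667, -0.1647228 ,  1.33037168]), 'wrist_torque': array([ 0.02153193, -0.01256866,  0.01227647]), 'finger_force': 0.0, 'grip_width': 1.0012637826463942}
```

View pics/top0.png

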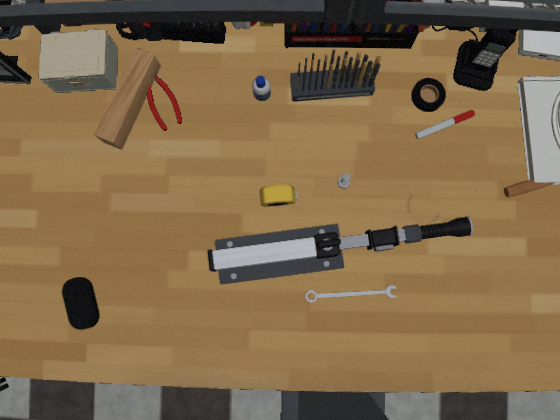

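View pics/scene0.png

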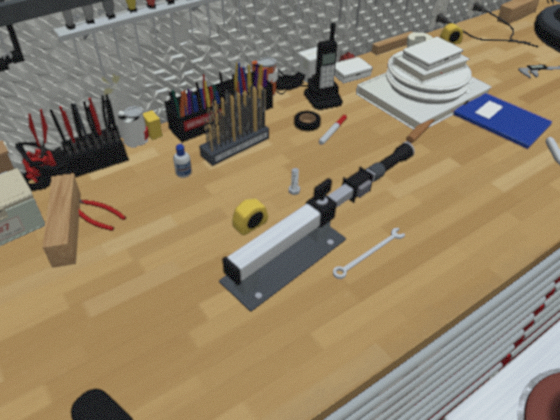

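The top view shows the stand, with the plate around (280,255), knob (326,243), grip (383,239) and torch end (468,227). The bolt is at (344,181), the tape at (278,195) and the spanner at (350,294). Next I'll measure by rays.

```bash
cat > h.py <<'E'
import numpy as np,cv2
from scipy.spatial.transform import Rotation as R
from workcell import robot,capture,camera_info
def q(w): return R.from_quat([w[1],w[2],w[3],w[0]])
def cam(n,state=None):
    c=camera_info(n); 
    if n=="wrist":
        T=c["hand_eye"]; Rt=q(state["orientation"]).as_matrix()
        return c,Rt@T[:3,:3],Rt@T[:3,3]+state["position"]
    return c,q(c["rotation"]).as_matrix(),np.array(c["eye"])
def rays(C,px):
    c,Rm,e=C; d=(np.atleast_2d(px).astype(float)-[c["cx"],c["cy"]])/[c["fx"],c["fy"]]
    u=d.copy()
    for _ in range(20): u=d/(1+c["k1"]*(u**2).sum(1,keepdims=True))
    return np.c_[u,np.ones(len(u))]@Rm.T
def onz(C,px,z):
    r=rays(C,px); return C[2]+r*((np.broadcast_to(z,len(r))-C[2][2])/r[:,2])[:,None]
def proj(C,P):
    c,Rm,e=C; p=(np.atleast_2d(P)-e)@Rm; u=p[:,:2]/p[:,2:]
    return u*(1+c["k1"]*(u**2).sum(1,keepdims=True))*[c["fx"],c["fy"]]+[c["cx"],c["cy"]]
def tri(C1,p1,C2,p2):
    a=rays(C1,p1)[0];b=rays(C2,p2)[0];s=np.linalg.lstsq(np.c_[a,-b],C2[2]-C1[2],rcond=None)[0]
    x=C1[2]+a*s[0];y=C2[2]+b*s[1]; return (x+y)/2,np.linalg.norm(x-y)
E
python3 - <<'E'
from h import *
im=cv2.imread("pics/top0.png");C=cam("top")
hsv=cv2.cvtColor(im,cv2.COLOR_BGR2HSV)
roi=np.zeros(im.shape[:2],np.uint8);roi[218:290,200:350]=255
m=((hsv[...,1]<50)&(hsv[...,2]>170)).astype(np.uint8)*255&roi
cs,_=cv2.findContours(m,0,2);c=max(cs,key=cv2.contourArea)
b=cv2.boxPoints(cv2.minAreaRect(c));print("tube",b);P=onz(C,b,.093);print(P.round(4))
d=((hsv[...,1]<90)&(hsv[...,2]<110)).astype(np.uint8)*255; wood=d&roi
cs,_=cv2.findContours(wood|m,0,2);c=max(cs,key=cv2.contourArea);b=cv2.approxPolyDP(c,4,True)[:,0];print("plate",np.c_[b,onz(C,b,.008)].round(3))
big=cv2.resize(im[165:310,200:480],None,fx=2.85,fy=2.85,interpolation=2);cv2.imwrite("pics/crop.png",big)
E
```

```text
tube [[212.53278 250.99565]
 [313.20963 237.57207]
 [315.55023 255.12666]
 [214.87338 268.55023]]
[[0.5255 0.3027 0.093 ]
 [0.5539 0.1181 0.093 ]
 [0.5218 0.1134 0.093 ]
 [0.4934 0.2972 0.093 ]]
plate [[3.37e+02 2.24e+02 5.89e-01 6.70e-02 8.00e-03]
 [2.16e+02 2.40e+02 5.52e-01 3.09e-01 8.00e-03]
 [2.20e+02 2.50e+02 5.33e-01 3.00e-01 8.00e-03]
 [2.08e+02 2.51e+02 5.30e-01 3.24e-01 8.00e-03]
 [2.10e+02 2.70e+02 4.92e-01 3.19e-01 8.00e-03]
 [2.16e+02 2.68e+02 4.97e-01 3.07e-01 8.00e-03]
 [2.20e+02 2.83e+02 4.67e-01 2.98e-01 8.00e-03]
 [3.43e+02 2.67e+02 5.04e-01 5.40e-02 8.00e-03]]
```

View pics/crop.png

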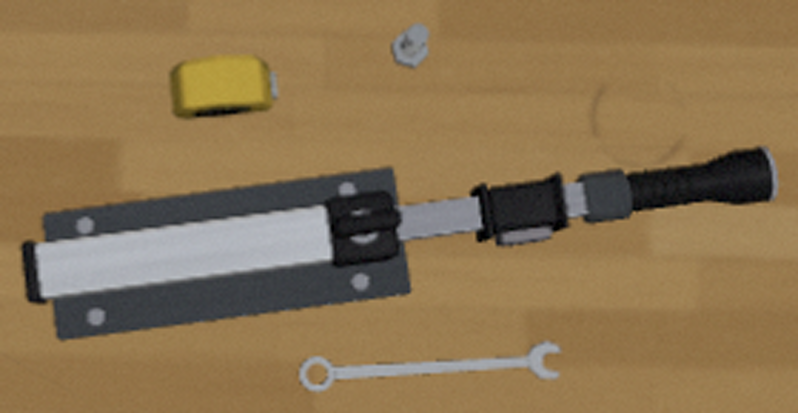

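The crop shows the wing lying along the tube at crop (366,219). The grip is at (524,208), with its button on the lower (-x, robot-facing) side at (524,236).

Run:
```python
from h import *
C=cam("top");f=lambda x,y:(200+(x+.5)/2.85-.5,165+(y+.5)/2.85-.5)
for n,p,z in [("wing c",(364,219),.141),("wing L",(331,221),.141),("wing R",(400,216),.141),("collar FL",(391,192),.097),("collar FR",(398,259),.097),("collar BL",(328,200),.097),("collar BR",(335,266),.097),
 ("flangeL top",(479,187),.098),("flangeL bot",(487,240),.098),("flR top",(560,177),.098),("flR bot",(567,229),.098),("blk c",(523,207),.095),("capL",(24,243),.093),("capR",(32,300),.093),("torch end",(773,175),.075),("torch tip",(778,197),.06),("bolt",(418,33),.06),("boltbase",(410,52),0),("tape c",(220,80),.063),("tape br",(270,108),0),("spR",(553,347),.0),("spL",(303,374),0)]:
    print(n,onz(C,[f(*p)],z)[0].round(4))
```

```text
wing c [0.5433 0.0955 0.141 ]
wing L [0.5417 0.1157 0.141 ]
wing R [0.5456 0.0735 0.141 ]
collar FL [0.5645 0.0751 0.097 ]
collar FR [0.5216 0.0703 0.097 ]
collar BL [0.5586 0.1155 0.097 ]
collar BR [0.5164 0.1105 0.097 ]
flangeL top [0.5686 0.0186 0.098 ]
flangeL bot [0.5347 0.0134 0.098 ]
flR top [ 0.576  -0.0338  0.098 ]
flR bot [ 0.5426 -0.0381  0.098 ]
blk c [ 0.5565 -0.0103  0.095 ]
capL [0.5273 0.3109 0.093 ]
capR [0.4907 0.3045 0.093 ]
torch end [ 0.5823 -0.1817  0.075 ]
torch tip [ 0.5692 -0.19    0.06  ]
bolt [0.6763 0.0541 0.06  ]
boltbase [0.6746 0.0533 0.    ]
tape c [0.6412 0.1872 0.063 ]
tape br [0.6323 0.1527 0.    ]
spR [ 0.4669 -0.0485  0.    ]
spL [0.4452 0.1264 0.    ]
```

Estimates: the stand origin is about (0.541, 0.094) with yaw +8.7°. The grip should then be at (0.557,-0.010), and it measured (0.556,-0.010), so they agree. I'll move towards the knob by an outward waypoint, turning about -83° around tool z.

```bash
cat >> h.py <<'E'
def go(p,yaw_y):
    "shift/turn to TCP p with tool y at world yaw (deg), tool down"
    s=robot.read_state();A=q(s["orientation"]);a=np.radians(yaw_y);y=np.array([np.cos(a),np.sin(a),0]);z=np.array([0,0,-1.])
    B=R.from_matrix(np.c_[np.cross(y,z),y,z])
    print("t",s["time_s"],"lin cm",(A.inv().apply(np.array(p)-s["position"])*100).round(2),"turn",np.degrees((A.inv()*B).as_rotvec()).round(2))
E
python3 -m crank '{"turn":[[0,0,-8],[0,0,-16],[0,0,-24],[0,0,-32],[0,0,-40],[0,0,-45],[0,0,-45],[0,0,-45]],"linear":[[4.5,-2.4,0],[9.5,-5,0],[14.5,-7.6,0],[20,-10.5,0],[26,-13.6,0],[31.5,-16.5,0],[36.5,-19,0.5],[36.5,-19,0.5]],"jaw":[1,1,1,1,1,1,1,1]}' 20
python3 -c "
from h import *
go([.541,.094,.2],8.3)"
```

```text
time_s: 1.1
position: [0.4746, -0.3453, 0.2131]
orientation: [-0.002, 0.864, 0.503, 0.002]
wrist_force: [-1.0, -1.2, 0.7]
grip_width: 0.995
finger_force: 0.0
t 1.1 lin cm [ 41.48 -15.92   1.53] turn [  0.07  -0.3  -37.89]
```

```bash
python3 -m crank '{"turn":[[0,0,-6],[0,0,-12],[0,0,-18],[0,0,-25],[0,0,-32],[0,0,-38],[0,0,-38],[0,0,-38],[0,0,-38]],"linear":[[5.5,-2.1,0],[11,-4.2,0],[17,-6.5,0],[23,-8.8,0],[29,-11.1,0],[35,-13.4,0],[39,-15,0],[41.5,-15.9,0],[41.5,-15.9,0]],"jaw":[1,1,1,1,1,1,1,1,1]}'
python3 - <<'E'
from h import *
s=robot.read_state();im=capture("wrist");cv2.imwrite("pics/w1.png",cv2.cvtColor(im,cv2.COLOR_RGB2BGR))
print(s["position"],s["orientation"],s["qpos"]);go([.541,.094,.11],8.3)
print(proj(cam("wrist",s),[[.541,.094,.141],[.556,-.01,.095]]))
E
```

```text
time_s: 2.22
position: [0.5416, 0.0876, 0.2134]
orientation: [-0.0, 0.657, 0.754, -0.0]
wrist_force: [-0.3, -0.3, -0.4]
grip_width: 1.002
finger_force: 0.0
[0.54158968 0.08762901 0.21343169] [-3.51081279e-04  6.56700735e-01  7.54151193e-01 -1.77953589e-05] [ 0.10977867  0.49833262 -0.47105014  1.71824811  0.26204531  0.98833365
 -0.31951266]
t 2.275 lin cm [ 0.9   0.07 10.33] turn [-0.07  0.07 -0.59]
[[279.60905374 215.00879215]
 [279.74266973 297.41798397]]
```

View pics/w1.png

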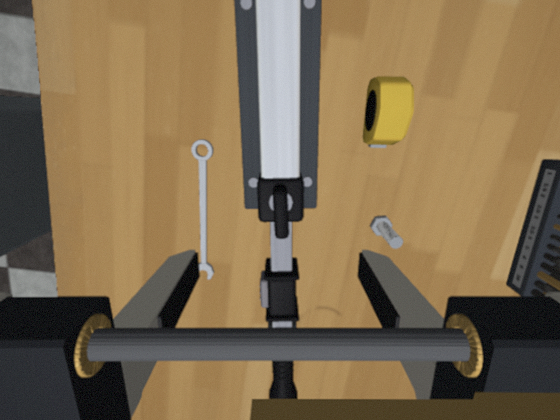

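The wrist view shows the wing from (281,185) to (281,237), the collar at (258-304,179-221), and the grip at (264-298,262-318). It all sits close to the prediction of (280,215).

Run:
```python
from h import *
im=cv2.imread("pics/w1.png");s=robot.read_state();C=cam("wrist",s)
g=cv2.cvtColor(im,cv2.COLOR_BGR2GRAY)
for r in (192,200,226,232): print(r,g[r,268:296])
for r in (290,): print(r,g[r,255:305])
print(g[235:330,281])
print(onz(C,[[281,185],[281,238]],.141),onz(C,[[258,179],[302,179],[258,221],[304,221]],.097).mean(0))
```

```text
192 [36 43 39 41 32 17 17 21 23 26 23 23 21 23 28 21 28 12  7 30 37 38 33 41
 41 39 41 35]
200 [ 59 107 148 157 134  69  23  28  38  40  31  35  42  30  30  29  29  23
  33  82 134 158 162 139  85  46  29  34]
226 [138 132 137 154 159 141  89  40  24  34  41  33  43  35  36  32  32  26
  23  33  83 131 152 138 120 135 142 139]
232 [136 129 129 150 161 157 128  60  22  31  35  38  33  37  35  30  29  31
  20  24  61 118 147 134 119 137 142 142]
290 [143 149 141 138 118  92 111 131 138 134 127 132 103  49  14  31  45  43
  48  46  50  41  41  43  42  44  41  46  35  34  37  44  43  37  44  36
  39  28  26  20  59 113 145 151 144 148 150 144 144 149]
[ 36  35  29  79 138 158 159 158 158 158 155 159 158 160 161 157 158 156
 154 158 159 156 158 157 154 156 158 158 158 157 159 154 159 157 158 131
  80  23  10   4   7  11  27  36  33  28  28  34  40  40  46  39  41  44
  43  41  47  43  35  43  44  39  46  44  40  35  41  45  37  40  38  39
  39  40  39  32  41  43  38  38  22  18   9  18  30  51 105 145 157 158
 158 139  92  44  35]
[[0.53876525 0.11582821 0.141     ]
 [0.54485429 0.07197954 0.141     ]] [0.5420482 0.0913823 0.097    ]
```

```bash
python3 -m crank '{"turn":[[0,0,0],[0,0,0],[0,0,0],[0,0,0],[0,0,0],[0,0,0],[0,0,0],[0,0,0],[0,0,0]],"linear":[[0.4,0,3.5],[0.7,0,7],[0.7,0,9],[0.7,0,10.3],[0.7,0,10.3],[0.7,0,10.3],[0.7,0,10.3],[0.7,0,10.3],[0.7,0,10.3]],"jaw":[1,1,1,1,0.5,0,0,0,0]}' 30
python3 -c "
from h import *
s=robot.read_state();print(s['qpos'][6],s['wrist_torque']);go([.542,.094,.11],8.3)"
```

```text
time_s: 3.4
position: [0.541, 0.0934, 0.111]
orientation: [0.0, 0.658, 0.753, 0.0]
wrist_force: [-0.1, -0.6, 0.7]
grip_width: 0.513
finger_force: 0.0
-0.41015306205034524 [-0.01921766 -0.1418187   0.02063785]
t 3.4 lin cm [0.05 0.11 0.1 ] turn [ 0.03 -0.   -0.58]
```

Still closing; wait, then turn.

```bash
python3 -m crank '{"turn":[[0,0,0],[0,0,0],[0,0,0],[0,0,0],[0,0,0],[0,0,0]],"linear":[[0,0,0],[0,0,0],[0,0,0],[0,0,0],[0,0,0],[0,0,0]],"jaw":[0,0,0,0,0,0]}' 30
```

```text
time_s: 4.15
position: [0.5427, 0.0936, 0.1108]
orientation: [0.001, 0.658, 0.753, 0.002]
wrist_force: [5.4, 0.0, -4.1]
grip_width: 0.125
finger_force: 29.6
```

```bash
python3 -m crank '{"turn":[[0,0,0],[0,0,-9],[0,0,-18],[0,0,-27],[0,0,-36],[0,0,-45],[0,0,-54],[0,0,-63],[0,0,-72],[0,0,-81]],"linear":[[0,0.12,0],[0,0.12,0],[0,0.12,0],[0,0.12,0],[0,0.12,0],[0,0.12,0],[0,0.12,0],[0,0.12,0],[0,0.12,0],[0,0.12,0]],"jaw":[0,0,0,0,0,0,0,0,0,0]}' 30
python3 -c "
from h import *
s=robot.read_state();print(s['qpos'][6],s['wrist_torque']);go([.542,.094,.11],98.7)"
```

```text
time_s: 5.4
position: [0.5424, 0.0934, 0.1108]
orientation: [0.0, 0.009, 1.0, -0.0]
wrist_force: [2.7, 1.0, -2.4]
grip_width: 0.124
finger_force: 29.9
0.7158339812937657 [ 0.32856239 -0.7567802  -0.08276789]
t 5.4 lin cm [0.04 0.06 0.08] turn [-0.    0.04 -9.72]
```

```bash
python3 -m crank '{"turn":[[0,0,-4],[0,0,-8],[0,0,-10],[0,0,-12],[0,0,-12]],"linear":[[0,0,0],[0,0,0],[0,0,0],[0,0,0],[0,0,0]],"jaw":[0,0,0,0,0]}' 30
python3 -c "
from h import *
s=robot.read_state();print(s['qpos'][6],s['wrist_torque']);go([.542,.094,.11],98.7)"
```

```text
time_s: 6.02
position: [0.5424, 0.0934, 0.1109]
orientation: [0.0, -0.092, 0.996, 0.0]
wrist_force: [3.2, 0.9, -0.9]
grip_width: 0.126
finger_force: 30.6
0.8820483848634249 [ 0.27247152 -0.87095435 -0.62080659]
t 6.025 lin cm [0.02 0.07 0.09] turn [0.02 0.01 1.89]
```

Torque has risen to 0.62 N m, so the knob is at its hard stop. I'll open, rise, and look.

```bash
python3 -m crank '{"turn":[[0,0,-2],[0,0,-2],[0,0,-2],[0,0,-2],[0,0,-2],[0,0,10],[0,0,20],[0,0,30],[0,0,40],[0,0,50]],"linear":[[0,0,0],[0,0,0],[0,0,0],[0,0,-4],[0,0,-9],[0,0,-10],[0,0,-10],[0,0,-10],[0,0,-10],[0,0,-10]],"jaw":[0.5,0.7,1,1,1,1,1,1,1,1]}'
python3 -c "
from h import *
s=robot.read_state();print(s['qpos'][6],s['wrist_torque']);go([.556,-.009,.19],8.7)"
```

```text
time_s: 7.28
position: [0.5414, 0.0935, 0.2106]
orientation: [-0.0, 0.338, 0.941, -0.0]
wrist_force: [0.7, 0.4, -1.1]
grip_width: 0.997
finger_force: 0.0
0.2655529614753634 [-0.02875988 -0.16287296 -0.00544528]
t 7.275 lin cm [-7.65 -6.97  2.06] turn [-6.000e-02 -1.000e-02  4.173e+01]
```

```bash
python3 -m crank '{"turn":[[0,0,10],[0,0,20],[0,0,30],[0,0,40],[0,0,42],[0,0,42]],"linear":[[-3,-3,0],[-6,-6,0],[-7.6,-7,1],[-7.6,-7,1],[-7.6,-7,1],[-7.6,-7,1]],"jaw":[1,1,1,1,1,1]}'
python3 - <<'E'
from h import *
cv2.imwrite("pics/top2.png",cv2.resize(cv2.cvtColor(capture("top"),cv2.COLOR_RGB2BGR)[165:310,200:480],None,fx=2.85,fy=2.85))
s=robot.read_state();im=capture("wrist");cv2.imwrite("pics/w2.png",cv2.cvtColor(im,cv2.COLOR_RGB2BGR))
print(s["position"],s["qpos"]);go([.556,-.009,.056],8.7)
print(proj(cam("wrist",s),[[.542,.094,.141],[.556,-.009,.095]]))
E
```

```text
time_s: 8.02
position: [0.5564, -0.0081, 0.2008]
orientation: [-0.0, 0.65, 0.76, 0.0]
wrist_force: [-0.3, 0.1, -0.3]
grip_width: 1.005
finger_force: 0.0
[ 0.55640671 -0.00819135  0.20081085] [ 0.30721892  0.53145459 -0.51342895  1.71321407  0.30470744  0.9772461
 -0.16414456]
t 8.125 lin cm [-0.07 -0.06 14.48] turn [-0.   -0.02  0.16]
[[281.8711665   82.99028283]
 [278.47983457 211.02707011]]
```

View pics/w2.png

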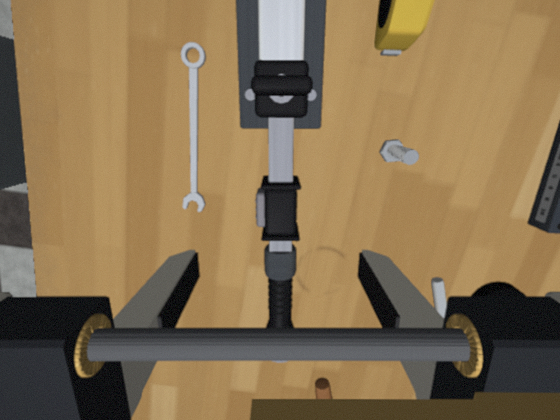

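The knob wing now lies across the tube at (282,83). The grip is centred near (281,209), and the fingers straddle it with the button (260,207) on the left. I'll descend and close.

```bash
python3 -m crank '{"turn":[[0,0,0],[0,0,0],[0,0,0],[0,0,0],[0,0,0],[0,0,0],[0,0,0],[0,0,0],[0,0,0],[0,0,0]],"linear":[[0,0.05,4.5],[0,0.05,9],[0,0.05,12],[0,0.05,14],[0,0.05,14.5],[0,0.05,14.5],[0,0.05,14.5],[0,0.05,14.5],[0,0.05,14.5],[0,0.05,14.5]],"jaw":[1,1,1,1,0.7,0.3,0.1,0.1,0.1,0.1]}' 40
python3 -m crank '{"turn":[[0,0,0],[0,0,0],[0,0,0],[0,0,0]],"linear":[[0,0,0],[0,0,0],[0,0,0],[0,0,0]],"jaw":[0,0,0,0]}' 40
python3 -c "
from h import *
s=robot.read_state();print(s['grip_width']*93);go([.556,-.009,.056],8.7)"
```

```text
time_s: 9.38
position: [0.5557, -0.009, 0.0558]
orientation: [-0.001, 0.651, 0.759, -0.001]
wrist_force: [-4.2, -0.7, 3.5]
grip_width: 0.405
finger_force: 2.0
time_s: 9.88
position: [0.5576, -0.0087, 0.0558]
orientation: [0.0, 0.651, 0.759, 0.0]
wrist_force: [0.9, 1.1, -0.2]
grip_width: 0.337
finger_force: 40.0
31.33776056090729
t 9.875 lin cm [-0.   -0.17 -0.02] turn [ 0.06 -0.    0.01]
```

The opening is 31.3 mm, so the button is fully in (32 mm expected). Now pull along tool -x.

```bash
python3 -m crank '{"turn":[[0,0,0],[0,0,0],[0,0,0],[0,0,0],[0,0,0],[0,0,0],[0,0,0],[0,0,0]],"linear":[[-0.5,0.1,0],[-1.5,0.1,0],[-2.5,0.1,0],[-3.5,0.1,0],[-4.5,0.1,0],[-5.5,0.1,0],[-6.5,0.1,0],[-7,0.1,0]],"jaw":[0,0,0,0,0,0,0,0]}' 40
python3 -c "
from h import *
s=robot.read_state();print(s['wrist_force'],s['grip_width']*93);go([.5576+.12*.151,-.0087-.12*.9886,.056],8.7)"
```

```text
time_s: 10.88
position: [0.5684, -0.079, 0.0558]
orientation: [-0.0, 0.652, 0.758, -0.0]
wrist_force: [-2.9, 2.2, 5.1]
grip_width: 0.339
finger_force: 40.0
[-2.8677376   2.24156259  5.09161773] 31.53835756027191
t 10.875 lin cm [-4.89 -0.01 -0.02] turn [-0.04  0.02 -0.04]
```

```bash
python3 -m crank '{"turn":[[0,0,0],[0,0,0],[0,0,0],[0,0,0],[0,0,0],[0,0,0],[0,0,0],[0,0,0]],"linear":[[-1,0,0],[-2,0,0],[-3,0,0],[-4,0,0],[-4.8,0,0],[-5.2,0,0],[-5.3,0,0],[-5.3,0,0]],"jaw":[0,0,0,0,0,0,0,0]}' 40
python3 -c "
from h import *
s=robot.read_state();print(s['wrist_force'],s['grip_width']*93);go([.5576+.12*.151,-.0087-.12*.9886,.056],8.7)"
```

```text
time_s: 11.88
position: [0.5759, -0.1275, 0.0558]
orientation: [-0.002, 0.651, 0.759, 0.001]
wrist_force: [-5.7, 7.2, 6.0]
grip_width: 0.338
finger_force: 40.0
[-5.6677061   7.17893925  6.04672133] 31.470315883611214
t 11.875 lin cm [ 0.02 -0.01 -0.02] turn [-0.07 -0.23  0.11]
```

```bash
python3 -m crank '{"turn":[[0,0,0],[0,0,0],[0,0,0],[0,0,0],[0,0,0],[0,0,0]],"linear":[[-0.2,0,0],[-0.3,0,0],[-0.3,0,0],[-0.3,0,0],[-0.3,0,0],[-0.3,0,0]],"jaw":[0,0,0,0,0,0]}' 45
python3 - <<'E'
from h import *
s=robot.read_state();print(s['wrist_force'],s['grip_width']*93);go([.5576+.12*.151,-.0087-.12*.9886,.056],8.7)
cv2.imwrite("pics/top3.png",cv2.resize(cv2.cvtColor(capture("top"),cv2.COLOR_RGB2BGR)[165:310,200:480],None,fx=2.85,fy=2.85))
E
```

```text
time_s: 12.62
position: [0.5759, -0.1275, 0.0558]
orientation: [-0.003, 0.65, 0.76, 0.002]
wrist_force: [-5.3, 11.2, 6.1]
grip_width: 0.34
finger_force: 45.0
[-5.29985007 11.23490645  6.11648035] 31.5847276199315
t 12.625 lin cm [ 0.02 -0.02 -0.02] turn [-0.09 -0.44  0.2 ]
```

View pics/top3.png

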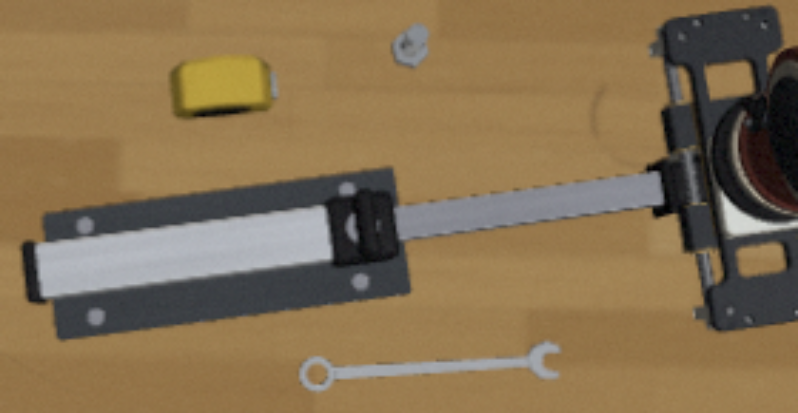

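The arm is fully out: the pose didn't move when I pulled further, and the force rose to 11 N, so it is on the hard stop. The wing lies across the tube (376,226), and the tape, bolt and spanner haven't moved.

```bash
python3 -c "
from workcell import robot
print(robot.job_done())"
```

```text
the job is handed in; nothing more can be done
None
```

The job is handed in: the knob is turned to its open stop, the torch arm is pulled out 120 mm and held against the second stop with the button squeezed in, and the spanner, bolt and tape measure were not disturbed.

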